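# Slide the wooden lid onto the canister

### The job

Put the lid on the canister: push the round wooden lid along its metal step and across onto the white canister's mouth until it drops home and sits level. Slide it, do not pick it up, and leave the flux tin and the label roll where they stand.

Things in the scene. Friction and masses are not known exactly. Their poses are not given: they have to be found in the camera images.
- stand: Fixed grey sheet-metal stand: a flat step, and a white open canister at its end. Origin on the table below the step's edge that faces the canister; x points from step to canister, y left of that, z up. Step: x -130 to 0 mm, y -62 to 62 mm, top at 72 mm. A 12 mm gap parts step and canister. A base plate 3 mm thick and 116 mm wide runs under both, x -130 to 118 mm.
- can_rim (a point): Centre of the round canister's mouth, in the plane of its rim, 72 mm above the table (same height as the step), at x = 64 mm, y = 0 of stand, axes alike. Canister: white ceramic, outer diameter 104 mm, wall 5 mm, mouth 94 mm wide; fixed to the stand.
- lid: Loose wooden lid, about 0.15 kg, on the step. Below, a round plug (84 mm wide, 6 mm deep, bevelled) on which it slides; above, a flat disc 116 mm wide, 8 mm thick, no knob. Origin: centre of the plug's underside, z up; the disc's edge spans 6 to 14 mm above it. On the step the origin is level with the rim; seated (plug in the mouth, 5 mm play all round, disc on the rim) it is 6 mm below.
- flux_tin: Loose green and white round tin, diameter 52 mm, 19 mm high, on the table beside the stand, a bystander. Origin: centre of its underside.
- label_roll: Loose white roll of labels, diameter 39 mm, 28 mm high, on the table beside the canister, a bystander. Origin: centre of its underside.

How it is judged:
By the outcome, as a careful person would: the job done as asked, in the order asked, and still so for the second after the job is handed in, with the robot touching nothing.
It also fails if it takes over 32 s, if anything falls off the work surface, if the arm or the gripper's body presses on something with over 40 N, if the wrist force passes 120 N, or if a joint passes its speed limit or range.

### The arm

A 6-joint arm with a two-finger parallel gripper is mounted at the origin on the work surface; the furniture and walls round the work are solid. World frame = base frame: x ahead of the robot, y to its left, z up, the work surface at z = 0. Lengths are in m, angles in rad, forces in N, time in s.
With the tool pointing down it reaches from about 0.425 to 0.95 m from the base axis. Payload 3.5 kg.
Tool frame: the origin (TCP) lies at the very end of the fingers, on their centre line; the grasp point (between the pads) lies ctrl.pinch_z behind it (ctrl.pinch_z is the distance from the TCP to the grasp point, in m); z points along the fingers, y is the line along which they close (so a half turn about z gives the same grasp; the last joint's range is limited). The gripper opens to 85 mm and grips with 20 to 120 N. Pads are 22 mm wide; open, the fingers measure 114 mm over their backs; the gripper's body (76 mm by 85 mm) begins 54 mm behind the grasp point. The pads swing forward as they close: fully open they stand 13 mm farther back than shut.
Start: joints at [1.05, 0.286, 1.577, -0, 1.279, -0.15], TCP at [0.245, 0.629, 0.231] pointing down, gripper open.
Joint ranges: [-2.77, 2.77], [-0.9, 2.22], [0.21, 2.48], [-1.53, 4.67], [0.24, 2.81], [-2.84, 2.84]. Speed limits (rad/s): [2.79, 2.79, 3.14, 3.14, 3.14, 3.14].

### API

Orientations are given as a unit quaternion [x, y, z, w].
In Python, from plant import ctrl gives the robot as it stands.
- The arm moves only by the tool move_tool, called after "Request:" by a JSON object that holds its "api" and its "payload", one argument or row to a line. Schema: {"type":"object","properties":{"segments":{"type":"array","items":{"type":"array","items":{"type":"array","items":{"type":"number"},"minItems":7,"maxItems":7},"minItems":1,"maxItems":10},"minItems":1,"maxItems":1},"squeeze":{"type":"number"},"only":{"type":"string"},"quiet":{"type":"boolean"},"lines":{"type":"string"}},"required":["segments"],"additionalProperties":false}. segments is a list that holds a single list of rows (three levels of brackets), with 1 to 10 rows, each of 7 numbers: dx, dy, dz in parts of the range, where 1.0 means 750 mm, then a rotation vector rx, ry, rz in shares of 2 pi rad (1.0 is 2 pi rad), then the opening from 0.0 (shut) to 1.0 (fully open); each row is the pose to reach, as a shift and turn from the pose commanded when the call began, along the tool's axes at that moment; what a row does not reach only later rows make up. A row lasts 1/8 s, in which the tool goes at most 0.0625 m and 0.188 rad, less where a joint would pass 70% of its speed; a pose out of reach is approached as far as the arm can. The fingers move at their own pace and stop on an object; squeeze is the grip in N (left out, the last holds). Time passes only in rows, so rows that do not move let the fingers close. The tool returns the time, the measured TCP pose, the force, the opening and the grip force at its end. only (a regular expression) keeps the lines of the reply that match it, lines (a string "A,B") keeps lines A to B, and quiet returns only ok. Shift and turn numbers lie between -1 and 1, and a call with a number outside is refused. Input that does not fit is refused with a message, and nothing moves.
- ctrl.get_state(): the state, without advancing time (a new reading comes with each control period).
- ctrl.read_camera(name): name is "scene" or "top" or "wrist"; returns a dict with "pixels" (400x640x3 uint8, red, green, blue), "camera_matrix" (3x3 intrinsics, pixels), "xyz" and "orientation" of the camera in the world. Camera axes: x right, y down, z forward; pixel columns grow to the right and rows downward; lengths in m; the calibration is good to about 2 mm. A picture is of the moment at which its call begins. There is no depth.
- ctrl.sign_off(): hands the job in; it is judged then, once.
Trained networks look in the newest picture that a camera, given by its name, has taken for a name from the list of things; names that differ only in an ending like _2 or _b are one class to them, and where a whole thing is asked for, a point or a joint stands for the part that bears it (a point fixed in the world has none). Each returns a list of dicts, best first, with "conf" (0 to 1); they miss things now and then, are a little off and sometimes report something else, mostly with a low value. They report only what shows in the picture. A call takes as long as a camera call.
- ctrl.recognise(camera, thing): "position" ([x, y, z] in m, in world coordinates, good to about 4 mm: the middle of the surface that is visible of it).
- ctrl.masks_of(camera, thing): "region" (400x640 bool, what is visible of it).
- ctrl.mark_of(camera, thing): "position" ([x, y, z] in m, in world coordinates, good to about 4 mm: a listed point, or the origin of a listed thing).
The state is a dict: "time": time; "qpos": joint angles; "dq": joint speeds; "joint_efforts": joint torques, N m; "eef_pos": TCP position; "tcp_rot": TCP orientation; "contact_force": force on the tool from outside, world axes, zero at the start; "wrist_torque": the same for the moment, N m; "opening": opening from 0.0 (shut) to 1.0 (fully open); "finger_force": force on a finger pad.
Only numpy, scipy, OpenCV 4.12 (cv2) and the standard library are available. Lean on these libraries where they do the work, as an engineer would, in place of code of your own. Each camera call takes 0.05 s, during which the arm holds its last target. There are 200 camera calls.

## Working session

There is one attempt and no reset: what is moved stays moved. The work goes in short steps, Python scripts to look and compute and a tool call to move; the robot and the scene stay as the last step left them, time stands still between calls to the robot, and variables do not carry over. Pictures are saved under pics/ and viewed, at most 10 in all, crops included, and the job is handed in when it is done.

```bash
mkdir -p pics; python3 - <<'E'
from plant import ctrl
import cv2, numpy as np
s=ctrl.get_state(); print(s['time'],s['eef_pos'],s['tcp_rot'],s['opening'],ctrl.pinch_z)
ims=[]
for c in ('scene','top'):
    r=ctrl.read_camera(c); cv2.imwrite(f'pics/{c}0.png',r['pixels'][:,:,::-1]); print(c,r['xyz'])
    for t in ('stand','can_rim','lid','flux_tin','label_roll'):
        print(t,[(np.round(d['position'],4),round(d['conf'],2)) for d in ctrl.mark_of(c,t)[:2]])
E
```

```text
0.0 [0.2442203  0.62857286 0.22994123] [ 1.84345459e-01  9.82860804e-01 -1.11101873e-03 -3.97922285e-04] 1.0014486172674422 0.0187
scene [ 0.13118042 -0.46652541  0.69391752]
stand [(array([ 5.537e-01, -5.070e-02,  4.000e-04]), 0.6)]
can_rim [(array([ 0.4901, -0.0761,  0.0711]), 0.64)]
lid [(array([ 0.6168, -0.0311,  0.0673]), 0.57)]
flux_tin [(array([ 0.5825, -0.1715, -0.0014]), 0.6)]
label_roll [(array([0.437 , 0.0008, 0.0046]), 0.65)]
top [ 0.36188098 -0.08705558  0.91983764]
stand [(array([ 5.522e-01, -5.320e-02, -3.000e-04]), 0.83)]
can_rim [(array([ 0.4929, -0.0761,  0.0738]), 0.81)]
lid [(array([ 0.6181, -0.03  ,  0.0739]), 0.86)]
flux_tin [(array([ 0.5821, -0.1702,  0.0027]), 0.55)]
label_roll [(array([ 0.4317, -0.0008, -0.0014]), 0.51)]
```

View pics/scene0.png

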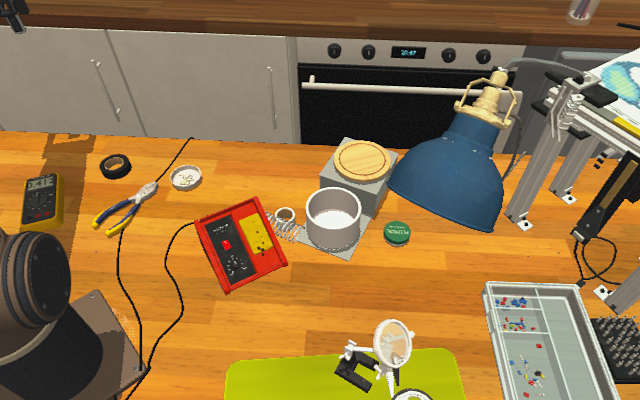

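View pics/top0.png

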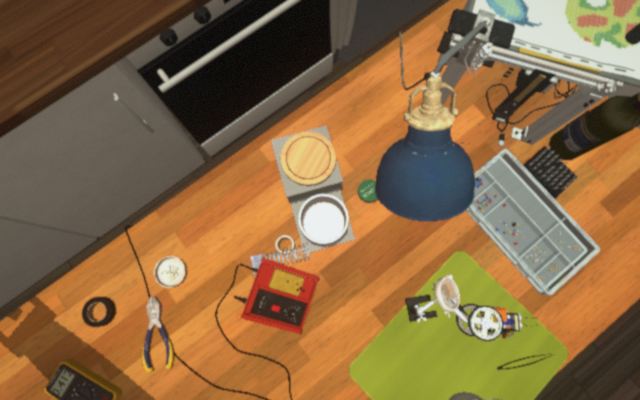

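Scene camera: the lid (≈361,162) is on the step, the canister mouth is at ≈(333,208), the tin is at (397,233) and the roll at (285,215). Top camera: lid at ≈(308,158), mouth at ≈(323,220). The oven front is close behind the step, at about (300,95). Next I measure the circles and the wall clearance.

```bash
cat > h.py <<'E'
from plant import ctrl
import cv2, numpy as np
from scipy.spatial.transform import Rotation as R
def px2w(r,uv,z):
    d=R.from_quat(r['orientation']).apply(np.linalg.solve(r['camera_matrix'],[uv[0],uv[1],1.]))
    return r['xyz']+d*(z-r['xyz'][2])/d[2]
def w2px(r,p):
    q=r['camera_matrix']@R.from_quat(r['orientation']).inv().apply(np.array(p)-r['xyz']); return q[:2]/q[2]
def lid(c,z=0.083):
    r=ctrl.read_camera(c); m=ctrl.masks_of(c,'lid')
    if not m: return r,None
    v,u=np.nonzero(m[0]['region']); return r,px2w(r,(u.mean(),v.mean()),z)
E
python3 - <<'E'
from h import *
np.set_printoptions(precision=4,suppress=True)
for c in ('scene','top'):
    r,p=lid(c); print(c,'lid',p)
    # mouth: rim circle sampled from candidate centres, max gradient
    g=cv2.GaussianBlur(cv2.cvtColor(r['pixels'],cv2.COLOR_RGB2GRAY),(3,3),0).astype(float)
    gm=np.hypot(cv2.Sobel(g,-1,1,0),cv2.Sobel(g,-1,0,1)); best=[]
    a=np.linspace(0,2*np.pi,72,endpoint=False)
    for x in np.arange(.478,.506,.001):
        for y in np.arange(-.09,-.062,.001):
            s=0
            for rad in (.047,.052):
                P=[w2px(r,[x+rad*np.cos(t),y+rad*np.sin(t),.072]) for t in a]
                s+=cv2.remap(gm.astype(np.float32),np.array(P,np.float32)[None],None,cv2.INTER_LINEAR).mean()
            best.append((s,x,y))
    print('rim',sorted(best)[-4:])
    m=ctrl.masks_of(c,'stand'); print('stand mask',m and m[0]['conf'])
    if c=='top':
        for q in [(205,155),(330,75),(265,115)]: print('wall foot',q,px2w(r,q,0))
        cv2.imwrite('pics/crop.png',cv2.resize(r['pixels'][50:270,180:480,::-1],None,fx=2.6,fy=2.6,interpolation=2))
E
```

```text
scene lid [ 0.6129 -0.0334  0.083 ]
rim [(np.float32(550.6025), np.float64(0.494), np.float64(-0.08099999999999999)), (np.float32(552.85266), np.float64(0.495), np.float64(-0.07899999999999999)), (np.float32(554.86993), np.float64(0.495), np.float64(-0.07999999999999999)), (np.float32(578.94495), np.float64(0.494), np.float64(-0.07999999999999999))]
stand mask 0.69
top lid [ 0.6195 -0.0308  0.083 ]
rim [(np.float32(365.10748), np.float64(0.498), np.float64(-0.07899999999999999)), (np.float32(366.16962), np.float64(0.498), np.float64(-0.07699999999999999)), (np.float32(377.4993), np.float64(0.497), np.float64(-0.07799999999999999)), (np.float32(382.24985), np.float64(0.498), np.float64(-0.07799999999999999))]
stand mask 0.85
wall foot (205, 155) [0.6204 0.2113 0.    ]
wall foot (330, 75) [ 0.8571 -0.05    0.    ]
wall foot (265, 115) [0.7354 0.0893 0.    ]
```

View pics/crop.png

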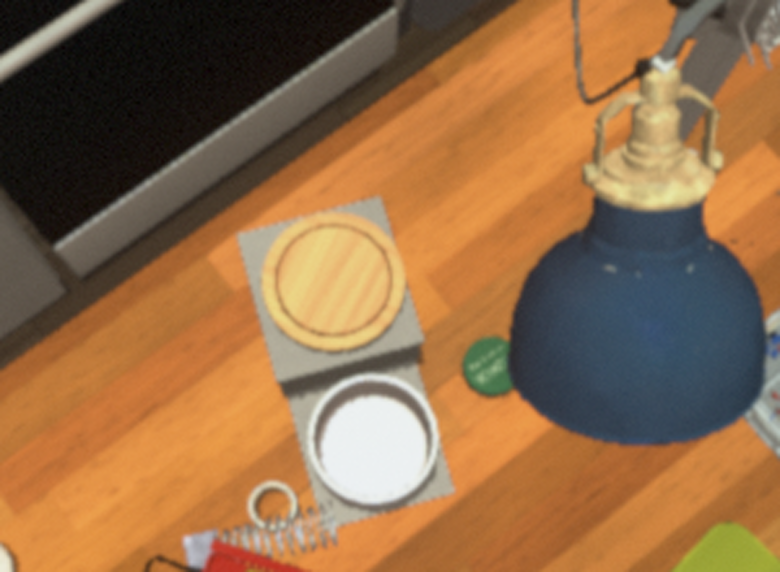

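Crop: step back corners are at about (238,233) and (380,198), front corners at about (280,382) and (422,345). The rim is at (373,440), and the blue lamp is right of the tin. Next I work out the stand's yaw, where the lamp and wall are, and the approach pose.

```bash
python3 - <<'E'
from h import *
np.set_printoptions(precision=4,suppress=True)
rt=ctrl.read_camera('top'); rs=ctrl.read_camera('scene')
C=[px2w(rt,(180+a/2.6,50+b/2.6),.072) for a,b in [(238,233),(380,198),(422,345),(280,382)]]
print(np.array(C)); 
for i,j in ((0,3),(1,2)): d=C[j]-C[i]; print('u yaw',np.degrees(np.arctan2(d[1],d[0])),np.hypot(*d[:2]))
d=C[0]-C[1]; print('y yaw',np.degrees(np.arctan2(d[1],d[0]))-90)
for z in (.05,.1,.15): print('drawer',z,px2w(rt,(180+75/2.6,50+275/2.6),z),px2w(rt,(180+395/2.6,50+40/2.6),z))
def tri(a,b):
    f=lambda r,p:(lambda d:d/np.linalg.norm(d))(px2w(r,p,0)-r['xyz'])
    A=f(rt,a);B=f(rs,b); t=np.linalg.lstsq(np.c_[A,-B],rs['xyz']-rt['xyz'],rcond=None)[0]
    return (rt['xyz']+t[0]*A+rs['xyz']+t[1]*B)/2, np.linalg.norm(rt['xyz']+t[0]*A-rs['xyz']-t[1]*B)
print('lamp neck',tri((430,125),(475,115)),'lamp left rim',tri((380,190),(390,190)),'low rim',tri((425,218),(495,230)))
s=ctrl.get_state(); print(R.from_quat(s['tcp_rot']).as_matrix())
E
```

```text
[[ 0.6524  0.0529  0.072 ]
 [ 0.6978 -0.0594  0.072 ]
 [ 0.5774 -0.1087  0.072 ]
 [ 0.5325  0.0005  0.072 ]]
u yaw -156.4093864134728 0.13084272772236213
u yaw -157.744514922778 0.13014497469584357
y yaw 22.027090756907555
drawer 0.05 [0.6057 0.1864 0.05  ] [ 0.8546 -0.0534  0.05  ]
drawer 0.1 [0.5916 0.1707 0.1   ] [ 0.8263 -0.0554  0.1   ]
drawer 0.15 [0.5776 0.155  0.15  ] [ 0.7979 -0.0573  0.15  ]
lamp neck (array([ 0.6293, -0.2289,  0.3032]), np.float64(0.00030858573035774114)) lamp left rim (array([ 0.5437, -0.1736,  0.1621]), np.float64(0.01395924152626777)) low rim (array([ 0.5339, -0.303 ,  0.1869]), np.float64(0.10237157435661877))
[[-0.932   0.3623  0.    ]
 [ 0.3623  0.932   0.    ]
 [-0.      0.     -1.    ]]
```

```bash
cat >> h.py <<'E'
U=np.array([np.cos(np.radians(-157.6)),np.sin(np.radians(-157.6)),0]); RIM=np.array([.496,-.0785,.072])
V=np.array([-U[1],U[0],0])
def goal(x,y,z,tilt):
    """stand coords of TCP -> shift in tool axes and rotvec from now"""
    s=ctrl.get_state(); T=R.from_quat(s['tcp_rot'])
    p=RIM+(x-.064)*U+y*V; p[2]=z
    zz=np.array([0,0,-1.])*np.cos(tilt)-U*np.sin(tilt); yy=np.cross([0,0,-1.],U); xx=np.cross(yy,zz)
    G=R.from_matrix(np.c_[xx,yy,zz])
    print('t',round(s['time'],2),'pos',s['eef_pos'],'goal',p,'shift',T.inv().apply(p-s['eef_pos']),'rot',(T.inv()*G).as_rotvec())
np.set_printoptions(precision=4,suppress=True)
E
python3 - <<'E'
from h import *
rt=ctrl.read_camera('top'); rs=ctrl.read_camera('scene')
def tri(a,b):
    f=lambda r,p:(lambda d:d/np.linalg.norm(d))(px2w(r,p,0)-r['xyz'])
    A=f(rt,a);B=f(rs,b); t=np.linalg.lstsq(np.c_[A,-B],rs['xyz']-rt['xyz'],rcond=None)[0]
    return (rt['xyz']+t[0]*A+rs['xyz']+t[1]*B)/2, np.linalg.norm(rt['xyz']+t[0]*A-rs['xyz']-t[1]*B)
print('ovenhandle L',tri((163,78),(308,80)),'oven lower left corner',tri((207,152),(299,148)),'cab handle',tri((115,97),(268,70)))
s=ctrl.get_state(); print(w2px(rs,s['eef_pos']),w2px(rt,s['eef_pos']))
goal(-.155,.0,.2,.35)
E
```

```text
ovenhandle L (array([0.7911, 0.3454, 0.0066]), np.float64(0.007466922199145292)) oven lower left corner (array([ 0.6571,  0.236 , -0.0921]), np.float64(0.0057202092766253125)) cab handle (array([0.7241, 0.439 , 0.0205]), np.float64(0.005218673455174262))
[25.446  26.5861] [-134.0677  301.4231]
t 1.1 pos [0.2445 0.6291 0.2313] goal [0.6985 0.005  0.2   ] shift [-0.6493 -0.4173  0.0313] rot [-0.1333 -0.3328 -0.7538]
```

The wall is really well beyond the step (oven handle ≈0.3 m further out), so I can keep the tool vertical. I'll fly to a point behind the lid.

Units first: shifts go in shares of 750 mm and turns go in shares of 2 pi rad. So -0.5 m / 0.75 = -0.6667, -0.03 m / 0.75 = -0.04, -0.761 rad / 6.2832 = -0.1211.

Request:
{"api": "move_tool", "payload": {
  "segments": [
    [[-0.0667, -0.04, 0, 0, 0, -0.0159, 0.3], [-0.1333, -0.08, 0, 0, 0, -0.0398, 0.3], [-0.2, -0.1267, 0, 0, 0, -0.0637, 0.3], [-0.2667, -0.1733, 0, 0, 0, -0.0796, 0.3], [-0.3333, -0.2133, 0, 0, 0, -0.0955, 0.3], [-0.4, -0.26, 0, 0, 0, -0.1114, 0.3], [-0.4667, -0.3, 0, 0, 0, -0.1211, 0.3], [-0.5333, -0.3467, 0, 0, 0, -0.1211, 0.3], [-0.6, -0.3867, 0, 0, 0, -0.1211, 0.3], [-0.6667, -0.4267, 0, 0, 0, -0.1211, 0.3]]
  ],
  "squeeze": 40
}}

```text
time: 2.35
eef_pos: [0.5957, 0.148, 0.2317]
tcp_rot: [-0.194, 0.981, 0.0, 0.0]
contact_force: [0.3, 0.8, -0.4]
opening: 0.297
finger_force: 0.0
```

```bash
python3 -c "
from h import *
goal(-.155,.003,.13,0)"
```

```text
t 2.35 pos [0.5957 0.148  0.2317] goal [0.6996 0.0022 0.13  ] shift [-0.0406 -0.1744  0.1017] rot [-0.0001  0.0008 -0.001 ]
```

To row units: -0.174 m / 0.75 = -0.232, 0.157 m / 0.75 = 0.2093.

Request:
{"api": "move_tool", "payload": {
  "segments": [
    [[-0.02, -0.0773, 0, 0, 0, 0, 0.3], [-0.04, -0.1533, 0.0267, 0, 0, 0, 0.3], [-0.0547, -0.232, 0.0667, 0, 0, 0, 0.3], [-0.0547, -0.232, 0.1333, 0, 0, 0, 0.3], [-0.0547, -0.232, 0.1867, 0, 0, 0, 0.3], [-0.0547, -0.232, 0.2093, 0, 0, 0, 0.3], [-0.0547, -0.232, 0.2093, 0, 0, 0, 0.3]]
  ]
}}

```text
time: 3.22
eef_pos: [0.6981, 0.0046, 0.0733]
tcp_rot: [-0.194, 0.981, 0.0, -0.001]
contact_force: [0.3, 0.4, 0.2]
opening: 0.304
finger_force: 0.0
```

```bash
python3 - <<'E'
from h import *
goal(-.135,.003,.0745,0)
for c in ('scene','top'):
    r,p=lid(c); print(c,p, 'stand',(p-RIM)@U+.064,(p-RIM)@V)
    q=w2px(r,ctrl.get_state()['eef_pos']).astype(int); print(q)
    cv2.imwrite(f'pics/{c}1.png',cv2.resize(r['pixels'][90:270,220:460,::-1],None,fx=3,fy=3,interpolation=2))
E
```

```text
t 3.23 pos [0.6981 0.0046 0.0733] goal [ 0.6811 -0.0054  0.0745] shift [ 0.0195 -0.0028 -0.0011] rot [ 0.0011 -0.0019 -0.0005]
scene [ 0.6133 -0.0334  0.083 ] stand -0.061615305908349516 0.003036328419276424
[377 135]
top [ 0.6193 -0.031   0.083 ] stand -0.06813700054123123 0.003080304623368467
[296 120]
```

View pics/scene1.png

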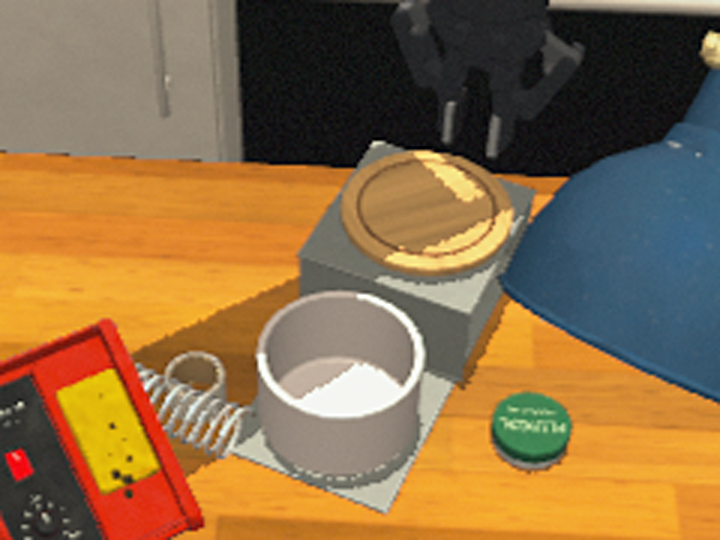

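The fingertips at crop (450,140) and (493,155) stand level just behind the lid; everything else is untouched. Start pushing, with the lid mostly on the step.

To row units: 0.085 m / 0.75 = 0.1133, 0.08 m / 0.75 = 0.1067.

Request:
{"api": "move_tool", "payload": {
  "segments": [
    [[0.0133, -0.004, -0.0013, 0, 0, 0, 0.3], [0.0267, -0.004, -0.0013, 0, 0, 0, 0.3], [0.04, -0.004, -0.0013, 0, 0, 0, 0.3], [0.0533, -0.004, -0.0013, 0, 0, 0, 0.3], [0.0667, -0.004, -0.0013, 0, 0, 0, 0.3], [0.08, -0.004, -0.0013, 0, 0, 0, 0.3], [0.0933, -0.004, -0.0013, 0, 0, 0, 0.3], [0.1067, -0.004, -0.0013, 0, 0, 0, 0.3], [0.1133, -0.004, -0.0013, 0, 0, 0, 0.3], [0.1133, -0.004, -0.0013, 0, 0, 0, 0.3]]
  ]
}}

```text
time: 4.68
eef_pos: [0.62, -0.0309, 0.0746]
tcp_rot: [-0.194, 0.981, 0.0, -0.001]
contact_force: [-0.3, 0.3, -0.6]
opening: 0.3
finger_force: 0.1
```

```bash
python3 - <<'E'
from h import *
goal(-.0035,.0,.0755,0)
for c in ('scene','top'):
    r,p=lid(c); 
    if p is not None: print(c,p, 'stand',(p-RIM)@U+.064,(p-RIM)@V)
    cv2.imwrite(f'pics/{c}2.png',cv2.resize(r['pixels'][90:270,220:460,::-1],None,fx=3,fy=3,interpolation=2))
E
```

```text
t 4.67 pos [ 0.62   -0.0309  0.0746] goal [ 0.5584 -0.0528  0.0755] shift [ 0.0653  0.0032 -0.0007] rot [ 0.001  -0.0025 -0.0008]
scene [ 0.5538 -0.0595  0.083 ] stand 0.003322505325804942 0.004453677896168427
top [ 0.5532 -0.067   0.083 ] stand 0.006716962305055189 0.011218164167882674
```

View pics/scene2.png

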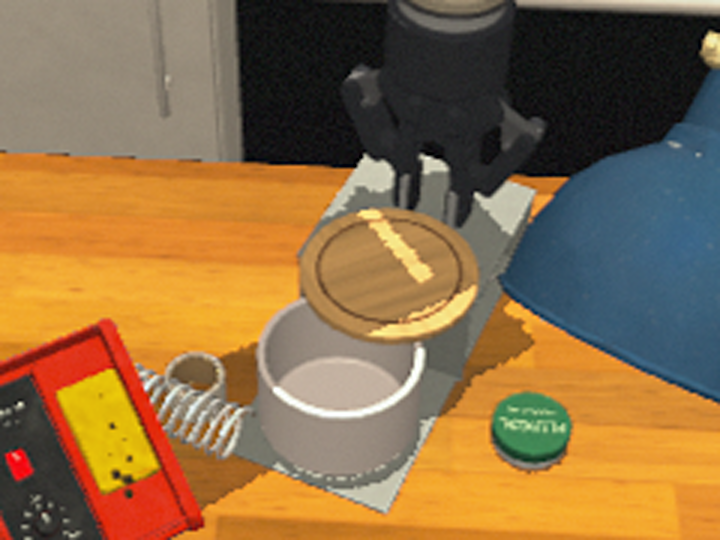

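The lid is level and bridging the gap, centred at about (390,270) in the crop, roughly 4 mm to the tin side of the axis. I'll keep pushing with a slight sideways correction.

To row units: 0.058 m / 0.75 = 0.0773, 0.005 m / 0.75 = 0.0067.

Request:
{"api": "move_tool", "payload": {
  "segments": [
    [[0.0107, 0.0013, -0.0013, 0, 0, 0, 0.3], [0.0213, 0.0027, -0.0013, 0, 0, 0, 0.3], [0.032, 0.004, -0.0013, 0, 0, 0, 0.3], [0.0427, 0.0053, -0.0013, 0, 0, 0, 0.3], [0.0533, 0.0067, -0.0013, 0, 0, 0, 0.3], [0.0627, 0.0067, -0.0013, 0, 0, 0, 0.3], [0.072, 0.0067, -0.0013, 0, 0, 0, 0.3], [0.0773, 0.0067, -0.0013, 0, 0, 0, 0.3], [0.0773, 0.0067, -0.0013, 0, 0, 0, 0.3]]
  ]
}}

```text
time: 6.0
eef_pos: [0.5649, -0.0483, 0.076]
tcp_rot: [-0.194, 0.981, 0.0, -0.001]
contact_force: [0.4, -0.8, -0.1]
opening: 0.296
finger_force: 0.0
```

```bash
python3 - <<'E'
from h import *
goal(-.0035,.0,.0755,0)
for c in ('scene','top'):
    r,p=lid(c); 
    if p is not None: print(c,p, 'stand',(p-RIM)@U+.064,(p-RIM)@V)
    cv2.imwrite(f'pics/{c}3.png',cv2.resize(r['pixels'][90:270,220:460,::-1],None,fx=3,fy=3,interpolation=2))
E
```

```text
t 6.0 pos [ 0.5649 -0.0483  0.076 ] goal [ 0.5584 -0.0528  0.0755] shift [ 0.0077 -0.0017  0.0005] rot [ 0.0008 -0.0016 -0.0008]
scene [ 0.4984 -0.0794  0.083 ] stand 0.06214012122780601 0.0017763996688479348
top [ 0.4942 -0.0905  0.083 ] stand 0.07020913195774783 0.010422721750825675
```

View pics/scene3.png

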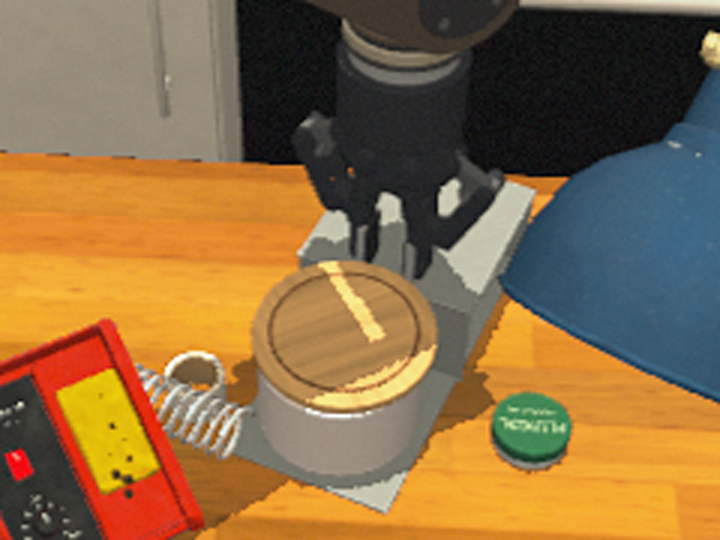

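The lid now covers the mouth, but its centre looks a few mm short. I'll push the last few mm slowly, then look.

To row units: 0.008 m / 0.75 = 0.0107, 0.007 m / 0.75 = 0.0093.

Request:
{"api": "move_tool", "payload": {
  "segments": [
    [[0.004, -0.0013, 0.0007, 0, 0, 0, 0.3], [0.0067, -0.0013, 0.0007, 0, 0, 0, 0.3], [0.0093, -0.0013, 0.0007, 0, 0, 0, 0.3], [0.0107, -0.0013, 0.0007, 0, 0, 0, 0.3], [0.0107, -0.0013, 0.0007, 0, 0, 0, 0.3]]
  ]
}}

```text
time: 6.82
eef_pos: [0.5589, -0.0522, 0.0761]
tcp_rot: [-0.194, 0.981, -0.0, 0.0]
contact_force: [0.9, -0.2, 0.5]
opening: 0.3
finger_force: 0.5
```

Request:
{"api": "move_tool", "payload": {
  "segments": [
    [[-0.0067, 0, 0, 0, 0, 0, 0.3], [-0.0267, 0, 0, 0, 0, 0, 0.3], [-0.0667, 0, 0, 0, 0, 0, 0.3], [-0.1333, 0, -0.04, 0, 0, 0, 0.3], [-0.1733, 0, -0.1067, 0, 0, 0, 0.3], [-0.2, 0, -0.1733, 0, 0, 0, 0.3], [-0.2133, 0, -0.2133, 0, 0, 0, 0.3], [-0.2133, 0, -0.2133, 0, 0, 0, 0.3]]
  ]
}}

```text
time: 7.82
eef_pos: [0.7092, 0.0093, 0.2395]
tcp_rot: [-0.194, 0.981, -0.001, 0.003]
contact_force: [-0.7, -0.0, -0.0]
opening: 0.3
finger_force: 0.0
```

```bash
python3 - <<'E'
from h import *
for c in ('scene','top'):
    r,p=lid(c,.077); 
    if p is not None: print(c,p, 'stand',(p-RIM)@U+.064,(p-RIM)@V)
    print(ctrl.mark_of(c,'lid'),[ctrl.mark_of(c,t)[:1] for t in('flux_tin','label_roll')])
    a=np.linspace(0,6.28,400); im=r['pixels'][:,:,::-1].copy()
    im=cv2.resize(im,None,fx=4,fy=4,interpolation=2)
    for z,col in ((.080,(0,255,0)),(.086,(0,0,255))):
        P=np.array([w2px(r,[*(RIM[:2]+.058*np.array([np.cos(t),np.sin(t)])),z]) for t in a])*4+1.5
        if c=='scene': cv2.polylines(im,[P.astype(np.int32)],True,col,1)
    b=P.mean(0).astype(int); cv2.imwrite(f'pics/{c}4.png',im[b[1]-220:b[1]+260,b[0]-280:b[0]+280])
E
```

```text
scene [ 0.4937 -0.0801  0.077 ] stand 0.06671747537523982 0.0006392101218110255
[{'position': [0.4985, -0.0777, 0.0639], 'conf': 0.9}] [[{'position': [0.5804, -0.1709, 0.0006], 'conf': 0.72}], [{'position': [0.4361, -0.0001, 0.0012], 'conf': 0.57}]]
top [ 0.4999 -0.077   0.077 ] stand 0.05982934867648807 0.00012284730739505964
[{'position': [0.4939, -0.077, 0.0688], 'conf': 0.84}] [[{'position': [0.5813, -0.1682, -0.0005], 'conf': 0.66}], []]
```

View pics/scene4.png

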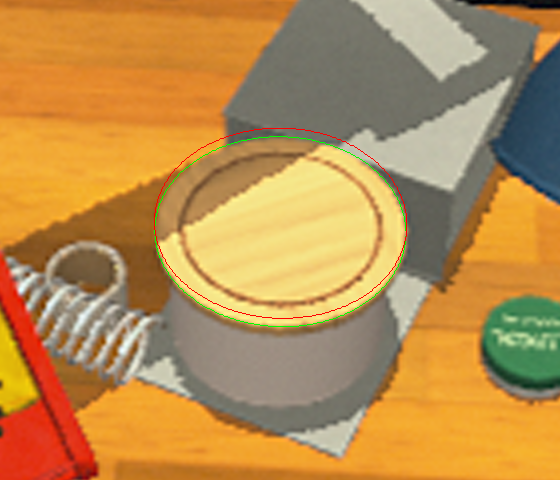

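View pics/top4.png

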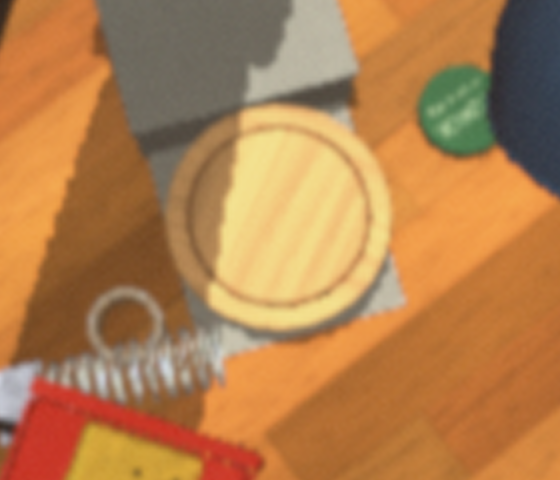

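In the scene view the lid's top outline, centred at about (282,230), matches the green seated-height circle (z = 80 mm) all round, not the red unseated one, so it is seated and level. The top view shows it centred over the canister, with the tin where it was. The roll's position reads unchanged. Handing in.

```bash
python3 -c "
from plant import ctrl
print(ctrl.sign_off())"
```

```text
the job is handed in; nothing more can be done
None
```

The lid was slid across onto the canister; camera views show it dropped home and level, with the tin and roll where they stood, and I handed the job in about 8 s into the 32 s allowed.

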